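# Pin a damper in its service cradle

## Task

Secure the bare damper in the service cradle without picking anything up. Push the damper along its V-blocks until its rod-end eye is right up against the end stop, then push the locking pin's handle along the slot until the pin is fully through the eye, and push the handle over and down to the end of the cross slot so that the pin is locked. Leave everything else on the bench where it is.

Things in the scene. Friction and masses are not known exactly. Their poses are not given: they have to be found in the camera images.
- cradle: Damper service cradle fixed to the bench. Origin: on the bench, straight below the eye's home. Its +y is the way the damper is pushed home, its +x the way the pin goes in (roughly away from the robot), z up. Grey base plates 12 mm thick: x -47 to 47, y -260 to 45 mm, and x -124 to -44, y -38 to 38 under the pin's barrel. Two white V-blocks (y -150 and -222, 22 mm thick, 46 mm tall) carry the damper.
- eye_home (a point): Point fixed on the cradle, x 0, y 0, 52 mm above the bench: centre of the damper's rod-end eye when it rests against the stop; also on the pin's axis. Two upright aluminium cheeks stand beside it (inner faces at x -9.5 and 9.5, 10 mm thick, y -49 to 31, tops 72 mm above the bench); the steel end stop between them has its face at y 18 mm.
- slot_corner (a point): Top of the locking pin's barrel at the corner of its L-shaped slot: cradle x -42, y 0, 68 mm above the bench. The barrel is a steel tube, 32 mm in diameter, along x from -111 to -20. The long slot on top, 13 mm wide between two guide rails (tops 80 mm above the bench), lets the upright handle travel from x -92 to -42; the cross slot (x -50 to -36) leads from there over to +y. Only in the last 3 mm of travel can the handle turn.
- damper: Bare damper lying loose in the V-blocks, along the cradle's y (0.64 to 0.86 kg, slides with 4 to 10 N). Origin: centre of the rod-end eye. From there along its -y: steel eye 36 mm in diameter, 16 wide, with a 16 mm cross hole; 14 mm rod; tube 46 mm in diameter from y -80 to -240 (top 75 mm above the bench). Its eye starts between the cheeks, 20 to 45 mm short of home.
- damper_eye (a point): Centre of the damper's rod-end eye (the end nearest the stop), 52 mm above the bench.
- damper_tail (a point): Middle of the damper's rear end, on its axis, 281 mm behind the eye's centre and 52 mm above the bench: the place to push. It is the end of the rear eye, 32 mm in diameter and 18 mm wide, and stands 21 mm or more behind the end of the base plate.
- pin (a joint): Travel of the locking pin along cradle +x, in m: 0 fully back, 0.050 fully in. It starts at 0 to 0.010, stays where it is left and slides with about 3 N. The pin is 12 mm in diameter with a tapered nose; fully in, it has passed through both cheeks.
- handle (a joint): Swing of the pin's handle about the pin's axis, in rad: 0 upright, 1.5 down to the +y side (nearly level), the end of the cross slot. It stays where it is left and turns with 0.1 N m or less (about 1.5 N at the knob).
- handle_knob (a point): Centre of the handle's black ball knob, 24 mm in diameter, on a steel rod of 9 mm diameter, 70 mm from the pin's axis: 122 mm above the bench while upright, about 57 mm when down.
- coil_spring: Bystander: grey coil spring standing on end, 69 mm in diameter, 95 mm tall; origin at the centre of its foot.
- grease_jar: Bystander: white jar with a black lid, 60 mm in diameter, 58 mm tall; origin at the centre of its foot.
- spanner: Bystander: flat steel spanner 170 mm long, 8 mm thick, along its x; origin at its middle.
- driver: Bystander: screwdriver with a black handle, 190 mm long, 26 mm thick, along its x; origin at its middle, on the bench.
- oil_can: Bystander: grey can with a paper label, 72 mm in diameter, 125 mm tall; origin at the centre of its foot.
- shim_tray: Bystander: low black tray with shims, 110 x 160 x 25 mm; origin at the centre of its foot.
- parts_cup: Bystander: grey cup, 76 mm wide at the rim, 85 mm tall; origin at the centre of its foot.
- spare_damper: Bystander: a second damper with a side reservoir, about 300 mm long, 46 mm thick, lying flat on the bench along its y beyond the cradle; origin on the bench below its middle.

How it is judged:
By the outcome, as a careful person would: the job done as asked, in the order asked, and still so for the second after the job is handed in, with the robot touching nothing.
It also fails if it takes over 51 s, if anything falls off the work surface, if the arm or the gripper's body presses on something with over 40 N, if the wrist force passes 120 N, or if a joint passes its speed limit or range.

## Robot

A 6-joint arm with a two-finger parallel gripper is mounted at the origin on the work surface. World frame = base frame: x ahead of the robot, y to its left, z up, the work surface at z = 0. Lengths are in m, angles in rad, forces in N, time in s.
With the tool pointing down it reaches from about 0.425 to 0.95 m from the base axis. Payload 14.7 kg.
Tool frame: the origin (TCP) lies at the very end of the fingers, on their centre line; the grasp point (between the pads) lies 19 mm behind it; y points along the fingers, z is the direction in which the jaws open and shut, and the axes are right-handed (so a half turn about y gives the same grasp; the last joint's range is limited). The gripper opens to 85 mm and grips with 20 to 120 N. Pads are 22 mm wide; open, the fingers measure 114 mm over their backs; the gripper's body (76 mm by 85 mm) begins 54 mm behind the grasp point. The pads swing forward as they close: fully open they stand 13 mm farther back than shut.
Start: joints at [1.244, 0.48, 1.596, -0, 1.065, -0.047], TCP at [0.179, 0.625, 0.231] pointing down, gripper open.
Joint ranges: [-2.75, 2.75], [-0.82, 2.05], [0.23, 2.67], [-1.56, 4.7], [0.09, 2.69], [-2.92, 2.92]. Speed limits (rad/s): [1.89, 1.89, 2.39, 3.01, 3.01, 3.01].

## Interface

Orientations are given as [roll, pitch, yaw] about the fixed x, y, z axes, in that order (R = Rz(yaw) Ry(pitch) Rx(roll)).
In Python, from plant import robot gives the robot as it stands. The module is installed in compiled form; this text tells all that it offers. Calls block until the motion is done:
- robot.reach(position, orientation): joint-space move of the TCP to a pose.
- robot.move_l(position, ori=None, velocity=0.15): straight line of the TCP; ori=None keeps the orientation; velocity is the mean speed in m/s.
- robot.goto_joints(angles): joint-space move.
- robot.gripper_to(opening): opening from 0.0 (shut) to 1.0 (fully open); the grip force is fixed at half the most; returns when the fingers have stopped.
- robot.wait(seconds).
- robot.solve_ik(position, orientation): joint angles nearest the present ones, or None.
- robot.state(): the state.
- robot.capture(name): name is "side" or "top"; returns the picture (384x512x3 uint8, red, green, blue); there is no depth.
- robot.camera_info(name): a dict with "fx", "fy", "cx", "cy" (pixels), "rvec" (rotation vector, rad) and "tvec" (3), from world to camera coordinates, as OpenCV has them. Camera axes: x right, y down, z forward; pixel columns grow to the right and rows downward; lengths in m; the calibration is good to about 2 mm. A picture is of the moment at which its call begins. camera_info takes no time and is no camera call.
A pose or a line that the arm cannot do raises robot.IKError and nothing moves.
- robot.sign_off(): hands the job in, once; it reports no verdict.
The state is a dict: "time_s": time; "joint_positions": joint angles; "qd": joint speeds; "effort": joint torques, N m; "position": TCP position; "ee_rot": TCP orientation; "ft_force": force on the tool from outside, world axes, zero at the start; "torque": the same for the moment, N m; "gripper_width": opening from 0.0 (shut) to 1.0 (fully open).
Only numpy, scipy, OpenCV 4.12 (cv2) and the standard library are available. Lean on these libraries where they do the work, as an engineer would, in place of code of your own. Each camera call takes 0.05 s, during which the arm holds its last target.

## Working session

There is one attempt and no reset: what is moved stays moved. The work goes in short steps, each a Python script; the robot and the scene stay as the last script left them, time stands still between calls to the robot, and variables do not carry over. Pictures are saved under pics/ and viewed, and the job is handed in when it is done.

```bash
mkdir -p pics
python3 - <<'E'
from plant import robot
import cv2
for n in ("side","top"):
    im=robot.capture(n); cv2.imwrite(f"pics/{n}0.png",im[:,:,::-1])
    print(n,robot.camera_info(n))
s=robot.state(); print(s["time_s"],s["position"],s["ee_rot"],s["ft_force"],s["gripper_width"])
E
```

```text
side {'fx': 410.7660433675349, 'fy': 410.7660433675349, 'cx': 262.86501049081426, 'cy': 192.89482890518283, 'rvec': array([ 2.06702205, -0.67213912,  0.36881325]), 'tvec': array([-0.51304109,  0.26306171,  1.02038268])}
top {'fx': 460.81735905261905, 'fy': 460.81735905261905, 'cx': 262.3495403460411, 'cy': 188.24330514255297, 'rvec': array([ 2.15799559, -2.03714682,  0.2401353 ]), 'tvec': array([-0.04177073,  0.62423994,  1.27655619])}
0.1 [0.17937818 0.62437905 0.23074169] [-1.57186597e+00  5.91724346e-05 -2.79836662e-01] [0.54457086 0.49997239 1.41907262] 0.9988397889303641
```

View pics/side0.png

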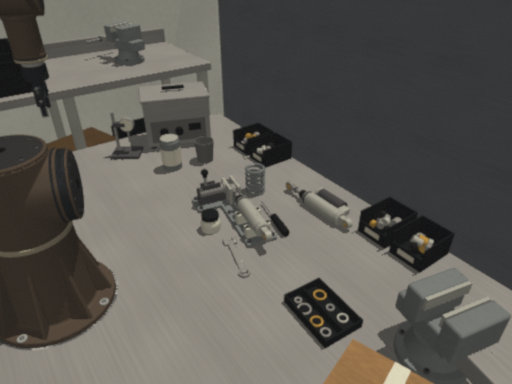

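View pics/top0.png

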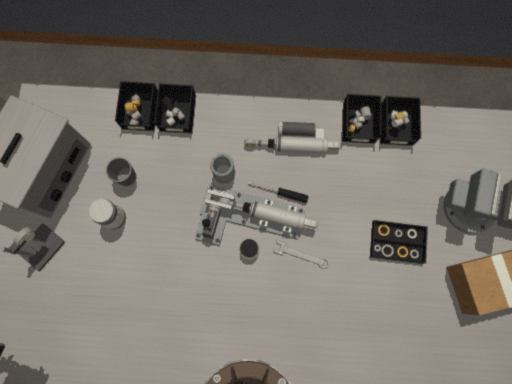

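The top view shows the cradle around (200-318, 185-240). The damper tail is at about (315,224) and the knob is near (207,222). The jar, screwdriver, spring and spanner sit close by. I'll zoom in.

```bash
cat > h.py <<'E'
import numpy as np, cv2
from plant import robot
CI={n:robot.camera_info(n) for n in("side","top")}
def ray(n,u,v):
    c=CI[n];R=cv2.Rodrigues(c["rvec"])[0]
    return -R.T@c["tvec"], R.T@np.array([(u-c["cx"])/c["fx"],(v-c["cy"])/c["fy"],1])
def plane(n,u,v,z):
    o,d=ray(n,u,v);return o+d*(z-o[2])/d[2]
def proj(n,P):
    c=CI[n];R=cv2.Rodrigues(c["rvec"])[0];p=R@np.array(P,float)+c["tvec"]
    return np.array([p[0]/p[2]*c["fx"]+c["cx"],p[1]/p[2]*c["fy"]+c["cy"]])
def tri(a,b):
    o1,d1=ray("top",*a);o2,d2=ray("side",*b)
    t=np.linalg.lstsq(np.c_[d1,-d2],o2-o1,rcond=None)[0]
    p,q=o1+d1*t[0],o2+d2*t[1];return (p+q)/2,np.linalg.norm(p-q)
def crop(im,x,y,w,h,s,name):
    c=cv2.resize(im[y:y+h,x:x+w,::-1],None,fx=s,fy=s,interpolation=cv2.INTER_CUBIC)
    for k in range(0,w,10):
        cv2.line(c,(k*s,0),(k*s,6 if k%50 else 14),(0,0,255),1)
        if k%20==0: cv2.putText(c,str(x+k),(k*s,24),0,.4,(0,0,255),1)
    for k in range(0,h,10):
        cv2.line(c,(0,k*s),(6,k*s),(0,0,255),1)
        if k%20==0: cv2.putText(c,str(y+k),(8,k*s+5),0,.4,(0,0,255),1)
    cv2.imwrite("pics/"+name,c)
def pose(q): return q
E
python3 - <<'E'
from h import *
t=cv2.imread("pics/top0.png")[:,:,::-1];s=cv2.imread("pics/side0.png")[:,:,::-1]
crop(t,190,175,135,95,5,"t1.png"); crop(s,185,155,115,100,6,"s1.png")
E
```

```text
(no output)
```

View pics/t1.png

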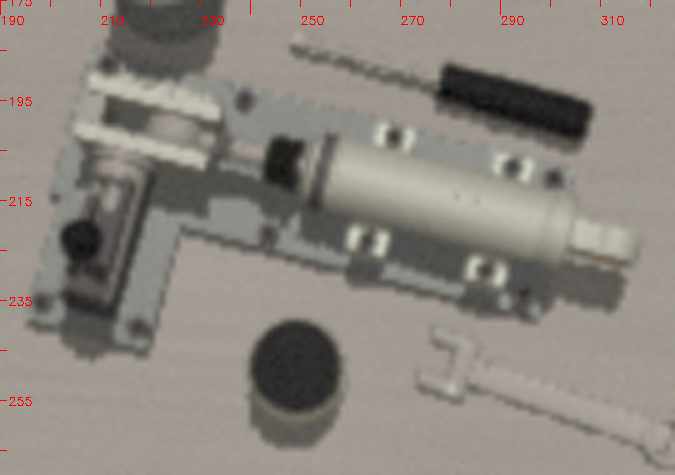

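View pics/s1.png

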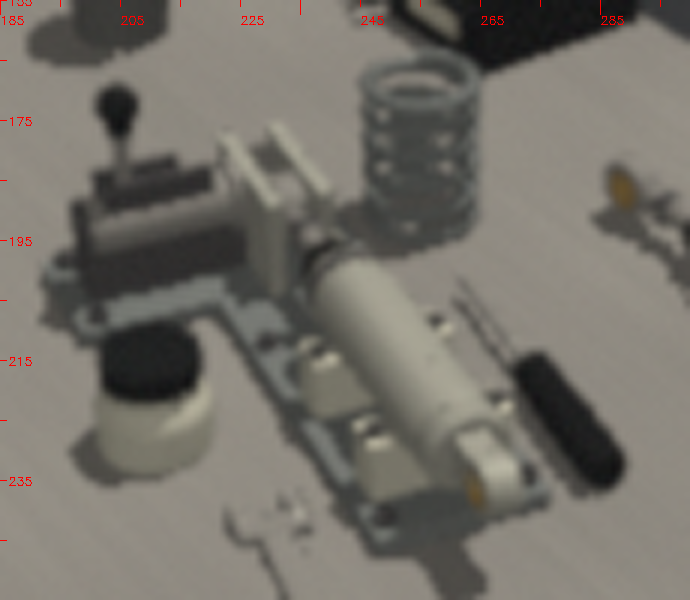

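```bash
cat >> h.py <<'E'
def tp(x,y,x0=190,y0=175,s=5): return (x0+(x+.5)/s-.5, y0+(y+.5)/s-.5)
def sp(x,y): return tp(x,y,185,155,6)
E
python3 - <<'E'
from h import *
M=[((-.124,.038),(28,322),.012),((-.124,-.038),(150,352),.012),((-.047,-.038),(180,228),.012),((-.047,-.260),(540,318),.012),((.047,-.260),(575,172),.012),
]
A=np.array([m[0] for m in M]);B=np.array([plane("top",*tp(*m[1]),m[2])[:2] for m in M])
def fit(A,B):
    a=A-A.mean(0);b=B-B.mean(0);th=np.arctan2((a[:,0]*b[:,1]-a[:,1]*b[:,0]).sum(),(a*b).sum())
    R=np.array([[np.cos(th),-np.sin(th)],[np.sin(th),np.cos(th)]]);t=B.mean(0)-R@A.mean(0);return th,R,t
th,R,t=fit(A,B);print(th,t);print(((B-(A@R.T+t))*1000).round(1))
W=lambda x,y,z:[*(R@np.array([x,y])+t),z]
im=cv2.imread("pics/top0.png");im2=cv2.imread("pics/side0.png")
k,e=tri(tp(81,239),sp(117,107));print("knob",k,e,"cradle",R.T@(k[:2]-t))
# tail: top of rear eye end, right edge mid
for z in(.052,.06,.068):print("tail",z,R.T@(plane("top",*tp(637,248),z)[:2]-t)*1000)
for px in((245,165),(330,190),(150,130),(205,140)):print(px,R.T@(plane("top",*tp(*px),.066)[:2]-t)*1000)
print("side knob plane",R.T@(plane("side",*sp(117,107),.122)[:2]-t)*1000,"top",R.T@(plane("top",*tp(81,239),.122)[:2]-t)*1000)
# overlay
out={}
for n,img,f in(("top",im,(190,175,135,95,5)),("side",im2,(185,155,115,100,6))):
    x,y,w,h,s=f;c=cv2.resize(img[y:y+h,x:x+w],None,fx=s,fy=s,interpolation=cv2.INTER_CUBIC)
    def P(p):
        q=proj(n,p);return (int((q[0]+.5-x)*s),int((q[1]+.5-y)*s))
    polys=[[(-.124,.038,.012),(-.124,-.038,.012),(-.047,-.038,.012),(-.047,-.26,.012),(.047,-.26,.012),(.047,.045,.012)],
     [(-.0195,-.049,.072),(-.0195,.031,.072),(-.0095,.031,.072),(-.0095,-.049,.072)],[(.0195,-.049,.072),(.0195,.031,.072),(.0095,.031,.072),(.0095,-.049,.072)],[(-.111,0,.068),(-.02,0,.068)]]
    for q in polys: cv2.polylines(c,[np.array([P(W(*a)) for a in q])],True,(0,0,255),1)
    cv2.imwrite(f"pics/ov_{n}.png",c)
E
```

```text
-0.191233892265005 [0.58758077 0.12665032]
[[-0.2 -1.7]
 [ 0.6 -1.1]
 [ 0.4  1.3]
 [ 0.8  0.6]
 [-1.7  0.8]]
knob [0.50864011 0.14441608 0.12056943] 0.0009750201095144473 cradle [-0.08087835  0.00243761]
tail 0.052 [   1.96819756 -302.85876017]
tail 0.06 [   0.53364135 -302.19965553]
tail 0.068 [  -0.90091486 -301.54055089]
(245, 165) [ -9.24337468 -69.65721975]
(330, 190) [ -11.34542276 -121.3021287 ]
(150, 130) [ -2.82671078 -10.52731074]
(205, 140) [ -0.65529086 -43.2158271 ]
side knob plane [-8.10640374e+01  1.84969499e-02] top [-81.53272907   2.32025668]
```

```bash
python3 -c "
import cv2,numpy as np
a=cv2.imread('pics/ov_top.png');b=cv2.imread('pics/ov_side.png');print(a.shape,b.shape)"
```

```text
(475, 675, 3) (600, 690, 3)
```

View pics/ov_top.png

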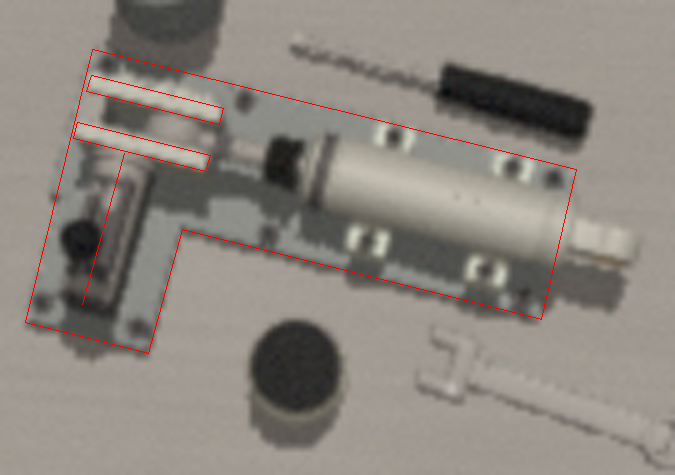

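View pics/ov_side.png

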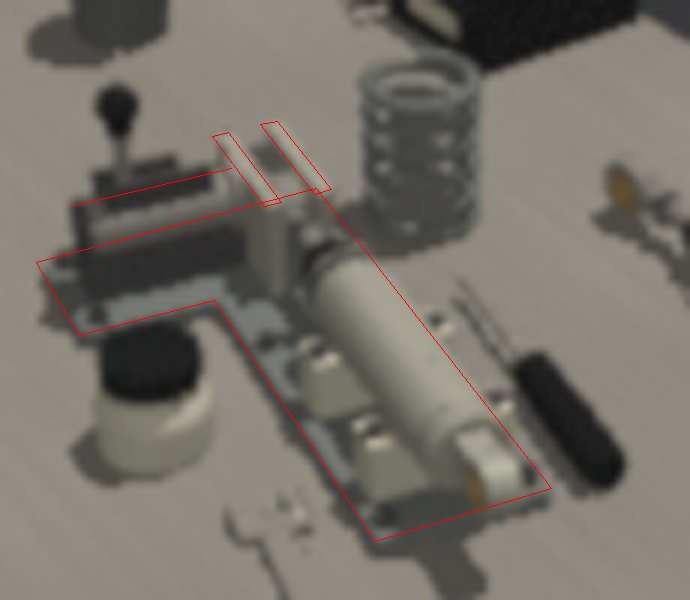

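The overlay fits to within about 2-3 mm in both views. The tail is near cradle y -302 mm, so the eye is about 22 mm short, and the knob is at x about -81, y about 0. Next I'll push the damper with closed fingers and a force guard.

```bash
cat >> h.py <<'E'
th=-.1912; R2=np.array([[np.cos(th),-np.sin(th)],[np.sin(th),np.cos(th)]]); T0=np.array([.5876,.1262])
def W(x,y,z): return [*(R2@np.array([x,y])+T0),z]
def C(p): return np.r_[R2.T@(np.array(p[:2])-T0),p[2]]
def ftc():
    f=np.array(robot.state()["ft_force"]);return np.r_[R2.T@f[:2],f[2]]
def guard(start,end,ori,step,vel,lim,d,base):
    """cradle-frame straight push; stops when resisting force along d exceeds lim"""
    a,b=np.array(start,float),np.array(end,float);n=max(1,int(np.ceil(np.linalg.norm(b-a)/step)));log=[]
    for i in range(1,n+1):
        robot.move_l(W(*(a+(b-a)*i/n)),ori,vel)
        f=-(ftc()-base)@np.array(d);p=C(robot.state()["position"]);log.append((p*1000).round(1).tolist()+[round(float(f),1)])
        if f>lim: break
    return p,log
E
python3 - <<'E'
from h import *
cands=[[-np.pi/2,0,th+np.pi/2],[-np.pi/2,0,th-np.pi/2],[-np.pi/2,0,th]]
for o in cands:
    for p in(W(0,-.345,.2),W(0,-.345,.038),W(-.125,0,.108)):
        q=robot.solve_ik(p,o);print(None if q is None else np.round(q,2))
E
```

```text
[-0.44  0.4   1.83 -0.    0.92  2.89]
[-0.44  0.63  1.94 -0.    0.57  2.89]
[ 0.25  0.44  2.08  0.    0.63 -2.7 ]
[-0.44  0.4   1.83 -0.    0.92 -0.25]
[-0.44  0.63  1.94 -0.    0.57 -0.25]
[ 0.25  0.44  2.08 -0.    0.63  0.44]
[-0.44  0.4   1.83  0.    0.92 -1.82]
[-0.44  0.63  1.94  0.    0.57 -1.82]
[ 0.25  0.44  2.08  0.    0.63 -1.13]
```

Run:
```python
from h import *
o=[-np.pi/2,0,th-np.pi/2]
robot.gripper_to(0.0)
robot.reach(W(0,-.345,.2),o); robot.move_l(W(0,-.345,.040),o,.2)
robot.wait(.1); b=ftc(); print("t",robot.state()["time_s"],b,C(robot.state()["position"]))
p,l=guard((0,-.345,.040),(0,-.300,.040),o,.003,.04,14,(0,1,0),b)
for r in l: print(r)
print(robot.state()["time_s"])
crop(robot.capture("top"),190,175,135,95,5,"t2.png"); crop(robot.capture("side"),185,155,115,100,6,"s2.png")
```

```text
t 5.0833 [ 0.05192826 -0.03116812 -0.38477865] [ 0.00089145 -0.34517718  0.04123156]
[0.3, -341.8, 40.6, -0.2]
[-0.0, -338.8, 40.0, -0.3]
[-0.0, -335.8, 40.0, 0.8]
[-0.0, -332.8, 40.0, -0.2]
[-0.0, -329.8, 40.0, 0.6]
[-0.0, -326.8, 40.0, 1.3]
[0.0, -323.8, 40.0, 0.2]
[-0.0, -320.8, 40.0, -0.2]
[-0.0, -317.8, 40.0, -0.2]
[-0.0, -314.8, 40.0, -0.0]
[0.0, -311.9, 40.0, 0.9]
[0.0, -308.9, 40.0, 0.9]
[0.0, -305.9, 40.0, 1.2]
[0.1, -303.0, 40.0, 1.6]
[0.1, -299.9, 40.0, 0.9]
8.8333
```

View pics/s2.png

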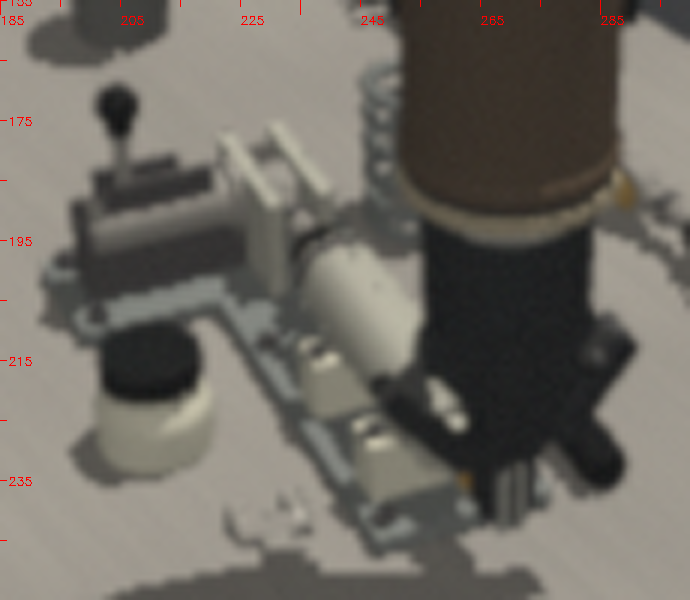

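View pics/t2.png

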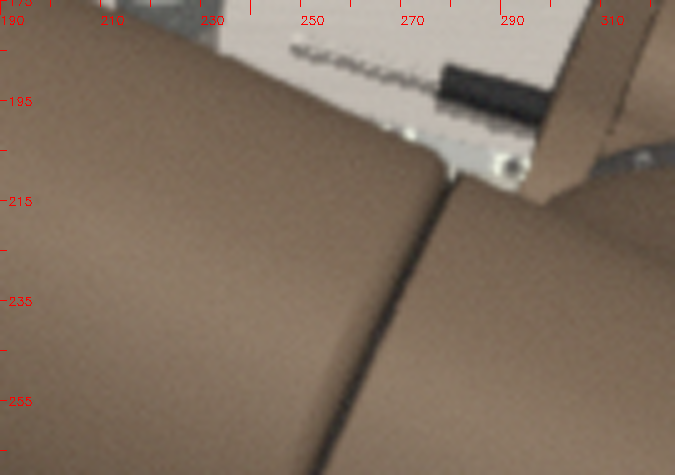

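The side view shows the orange mark on the tail moved from (264,237) to (262,234), which means the damper has started moving. I'll keep pushing in finer steps.

Run:
```python
from h import *
o=[-np.pi/2,0,th-np.pi/2]
b=np.array([.05,-.03,-.38])
p,l=guard((0,-.300,.040),(0,-.270,.040),o,.0015,.03,16,(0,1,0),b)
for r in l: print(r)
print(robot.state()["time_s"],ftc())
crop(robot.capture("side"),185,155,115,100,6,"s3.png")
```

```text
[-0.0, -298.5, 40.0, 3.1]
[0.1, -297.0, 40.0, 4.0]
[0.0, -295.5, 40.0, 4.1]
[0.0, -294.0, 40.0, 3.2]
[0.0, -292.5, 40.0, 4.0]
[0.0, -291.0, 40.0, 4.6]
[0.0, -289.6, 40.0, 4.6]
[0.1, -289.3, 40.1, 21.3]
10.9333 [ -1.03775661 -21.30672907  -0.53039959]
```

View pics/s3.png

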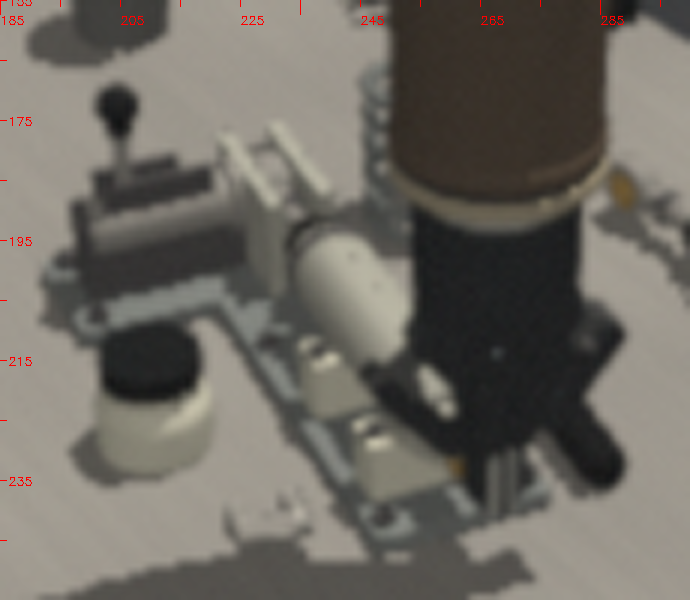

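The damper met a hard stop at 21 N, at the expected place within 3 mm. Next is the handle.

Run:
```python
from h import *
o=[-np.pi/2,0,th-np.pi/2]
robot.move_l(W(0,-.305,.040),o,.1); robot.move_l(W(0,-.310,.19),o,.25)
robot.reach(W(-.135,.0025,.19),o)
crop(robot.capture("top"),190,175,135,95,5,"t4.png"); crop(robot.capture("side"),185,155,115,100,6,"s4.png")
robot.move_l(W(-.135,.0025,.112),o,.2); robot.wait(.1); b=ftc(); print(b,robot.state()["time_s"])
p,l=guard((-.135,.0025,.112),(-.04,.0025,.112),o,.003,.05,10,(1,0,0),b)
for r in l: print(r)
print(robot.state()["time_s"],ftc())
crop(robot.capture("side"),185,155,115,100,6,"s5.png")
```

```text
[-0.20318053  0.10170975  0.4945633 ] 14.075
[-131.4, 2.7, 112.7, 0.8]
[-128.8, 2.6, 112.1, 0.5]
[-125.9, 2.5, 112.0, -0.3]
[-122.9, 2.5, 112.0, -0.3]
[-119.9, 2.5, 112.0, -0.1]
[-117.0, 2.5, 112.0, 0.4]
[-114.0, 2.5, 112.0, 0.1]
[-111.1, 2.5, 112.0, -0.1]
[-108.1, 2.5, 112.0, -0.4]
[-105.4, 2.4, 111.9, 0.4]
[-102.4, 2.4, 111.9, 1.6]
[-99.2, 2.5, 112.0, 0.3]
[-96.1, 2.5, 112.0, 1.3]
[-93.2, 2.5, 112.0, 1.3]
[-90.2, 2.5, 112.0, 0.8]
[-87.3, 2.5, 112.0, 1.4]
[-84.3, 2.5, 112.0, 1.0]
[-81.3, 2.5, 112.0, 0.9]
[-78.3, 2.5, 112.0, 0.9]
[-75.4, 2.5, 112.0, 1.6]
[-72.4, 2.5, 112.0, 1.7]
[-69.5, 2.5, 112.0, 0.5]
[-66.5, 2.5, 112.0, 0.8]
[-64.6, 2.4, 111.8, 8.8]
[-63.7, 1.9, 111.6, 19.0]
20.325 [-19.20816936   0.41562072  10.43209174]
```

View pics/s5.png

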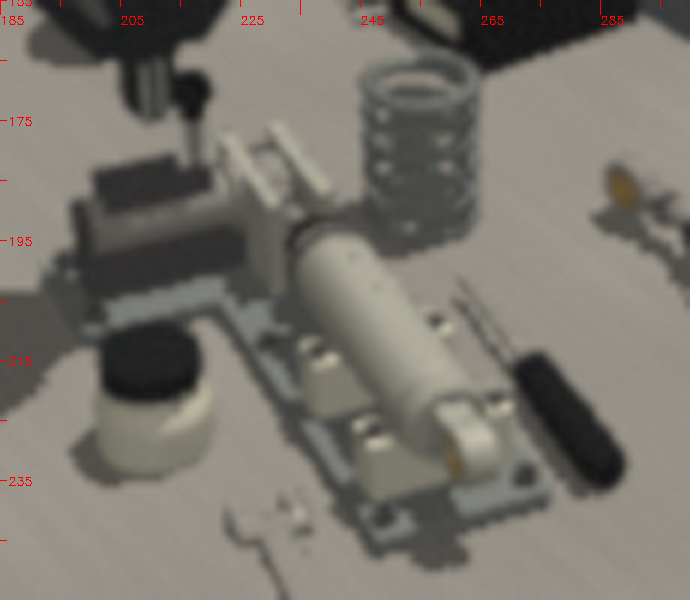

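View pics/s4.png

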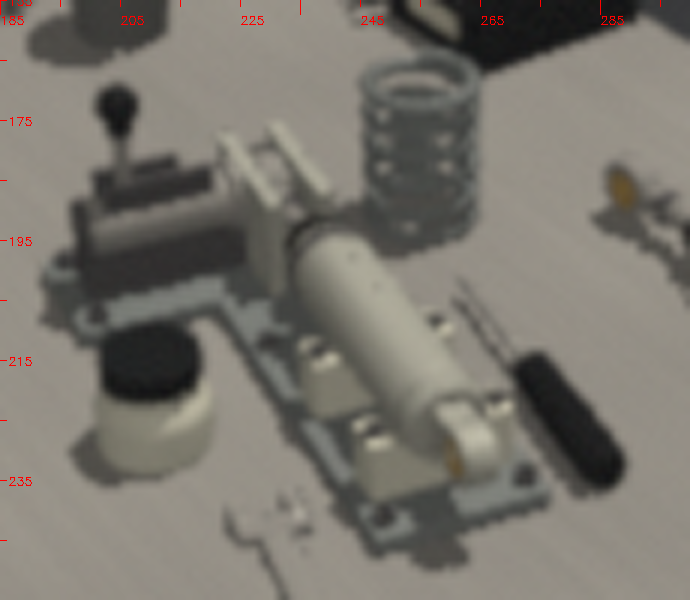

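View pics/t4.png

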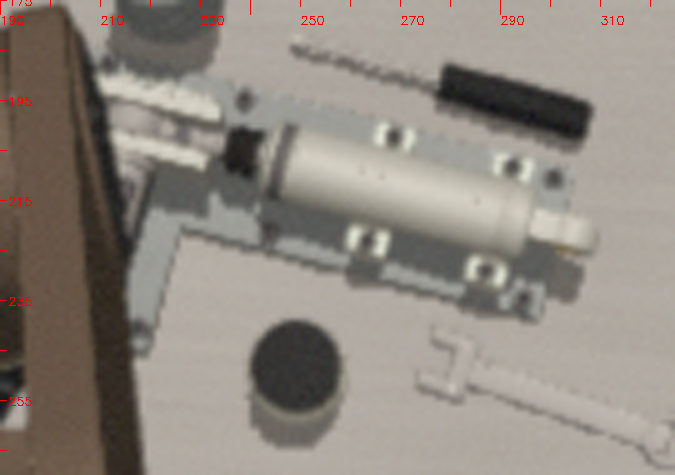

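Run:
```python
from h import *
print(C(plane("side",*sp(117,107),.122))*1000, C(plane("side",*sp(190,95),.122))*1000)
# plate corners from side for frame consistency
for px in((85,333),(380,552),(548,495)): print(C(plane("side",*sp(*px),.012))*1000)
```

```text
[-81.16849928   0.45970701 122.        ] [-41.92953624  -3.76348502 122.        ]
[-120.30711925  -37.74345054   12.        ]
[ -48.21962036 -267.8514786    12.        ]
[  43.23363562 -263.53274694   12.        ]
```

The knob is now about 40 mm farther in, at x about -42 and upright, with a stiff stop. I'll push a bit harder to confirm it's the real end, then swing the handle.

Run:
```python
from h import *
o=[-np.pi/2,0,th-np.pi/2]
b=np.array([-.2,.1,.5])
p,l=guard((-.063,.0025,.112),(-.060,.0025,.112),o,.001,.03,32,(1,0,0),b)
for r in l: print(r)
# release, go round to -y side
robot.move_l(W(-.080,.0025,.114),o,.1); robot.move_l(W(-.080,-.045,.125),o,.15)
crop(robot.capture("side"),185,155,115,100,6,"s6.png");crop(robot.capture("top"),190,175,135,95,5,"t6.png");print(robot.state()["time_s"])
robot.move_l(W(-.040,-.045,.112),o,.15); robot.wait(.1); b=ftc(); print(b)
p,l=guard((-.040,-.045,.112),(-.040,-.014,.112),o,.003,.05,8,(0,1,0),b)
for r in l: print(r)
print(robot.state()["time_s"])
crop(robot.capture("side"),185,155,115,100,6,"s7.png")
```

```text
[-64.1, 2.1, 111.8, 13.3]
[-63.9, 2.0, 111.7, 15.6]
[-63.7, 2.0, 111.6, 19.9]
[-63.5, 1.9, 111.6, 22.9]
22.3
[-0.20512658  0.63810322 -0.48115491]
[-40.2, -41.9, 112.2, 0.5]
[-40.0, -39.2, 112.1, 0.4]
[-40.0, -36.4, 112.0, 0.8]
[-40.0, -33.6, 112.0, 0.6]
[-40.0, -30.7, 112.0, 0.6]
[-40.0, -27.9, 112.0, 0.3]
[-40.0, -25.1, 112.0, 1.3]
[-39.9, -22.3, 112.0, -0.3]
[-40.0, -19.5, 112.0, 0.4]
[-40.0, -16.7, 112.0, 0.6]
[-40.0, -13.8, 112.0, 0.8]
25.5833
```

View pics/s6.png

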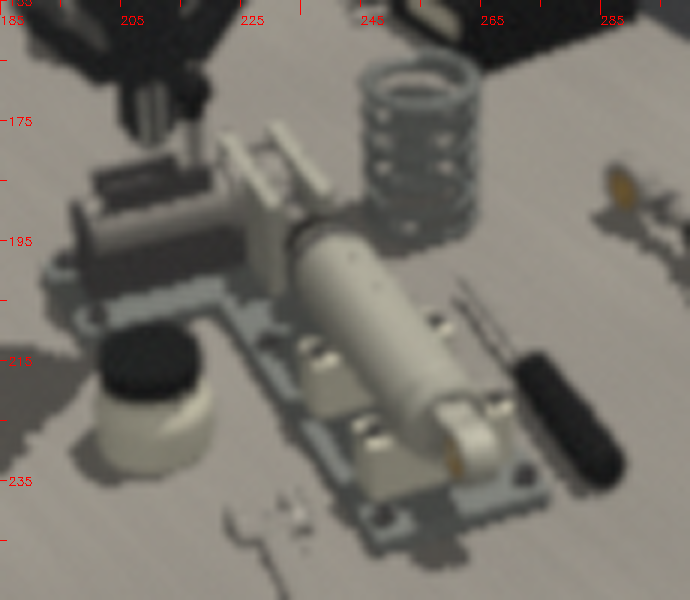

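View pics/s7.png

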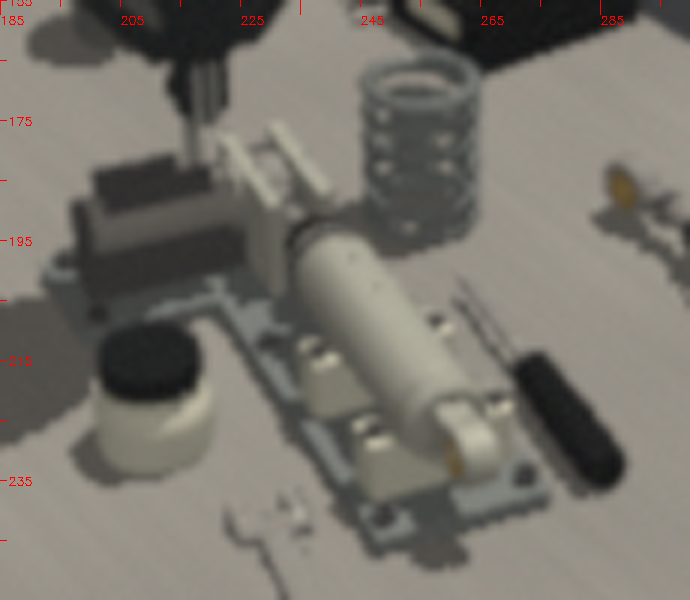

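Run:
```python
from h import *
o=[-np.pi/2,0,th-np.pi/2]
b=np.array([-.2,.3,-.2]);prev=(-.040,-.014,.112)
for deg in(10,18,26,34,42,50):
    a=np.deg2rad(deg);t=(-.040,.07*np.sin(a)-.0185,.112-.07*(1-np.cos(a)))
    robot.move_l(W(*t),o,.06); print(deg,(C(robot.state()["position"])*1000).round(1),(ftc()-b).round(1))
    if np.linalg.norm(ftc()-b)>15: print("STOP");break
crop(robot.capture("side"),185,155,115,100,6,"s8.png")
print(robot.state()["time_s"])
```

```text
10 [-40.   -5.9 110.8] [ 0.4 -0.3  0. ]
18 [-40.1   3.6 108.4] [0.8 0.3 0.2]
26 [-40.1  12.5 104.7] [ 0.1 -0.1 -0.3]
34 [-40.2  20.9  99.8] [ 0.1  0.5 -0.6]
42 [-40.2  28.6  93.7] [ 1.3 -0.8  0.2]
50 [-40.2  35.3  86.6] [ 0.6 -0.5 -0.1]
27.5417
```

View pics/s8.png

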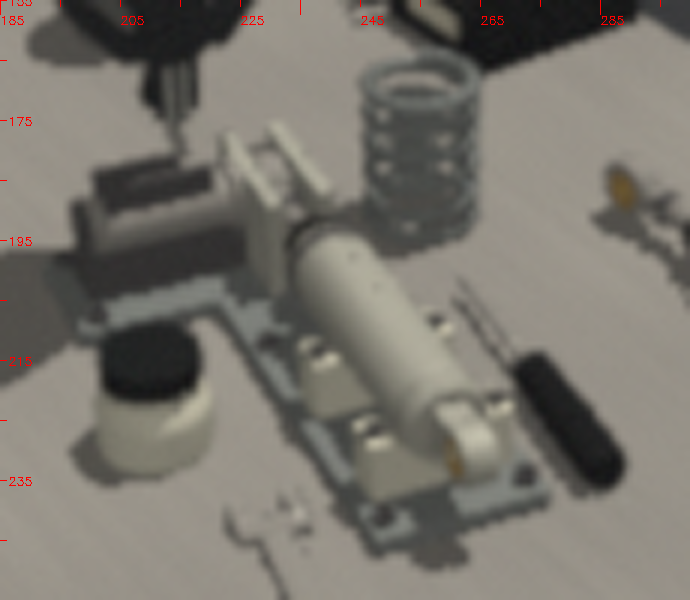

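The handle is swinging over: the rod leans behind the finger at (214,180), with the knob hidden at about (210,169). Next I'll lift, move over the knob and press down.

Run:
```python
from h import *
o=[-np.pi/2,0,th-np.pi/2]
robot.move_l(W(-.040,.028,.088),o,.1); robot.move_l(W(-.040,.028,.128),o,.2)
crop(robot.capture("side"),185,155,115,100,6,"s9.png")
robot.move_l(W(-.040,.061,.124),o,.2); robot.wait(.1); b=ftc()
p,l=guard((-.040,.061,.124),(-.040,.072,.060),o,.004,.06,10,(0,0,-1),b)
for r in l: print(r)
robot.wait(.1);print(robot.state()["time_s"],ftc()-b)
crop(robot.capture("side"),185,155,115,100,6,"s10.png")
```

```text
[-40.2, 61.2, 119.9, 0.4]
[-40.1, 62.1, 116.2, 1.1]
[-40.2, 62.9, 112.4, 0.7]
[-40.2, 63.5, 108.7, 0.3]
[-40.2, 64.2, 104.9, -0.0]
[-40.1, 64.9, 101.2, 1.2]
[-40.2, 65.4, 97.4, 0.2]
[-40.2, 66.1, 93.6, -0.2]
[-40.2, 66.7, 89.8, 0.9]
[-40.2, 67.4, 86.1, 0.1]
[-40.2, 68.0, 82.3, 0.0]
[-40.2, 68.7, 78.5, 0.5]
[-40.2, 69.3, 74.8, 0.7]
[-40.2, 70.0, 71.0, 0.8]
[-39.7, 70.9, 67.8, 10.1]
32.4583 [-1.31366579 -0.71350267 10.9729125 ]
```

View pics/s9.png

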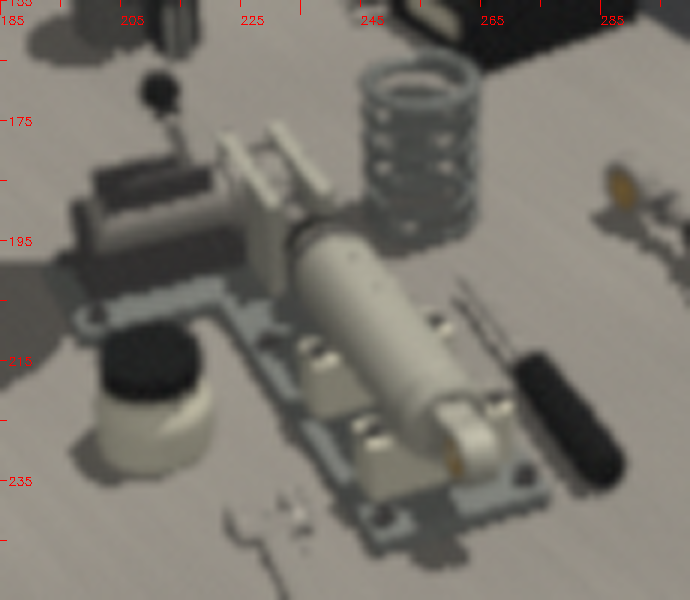

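View pics/s10.png

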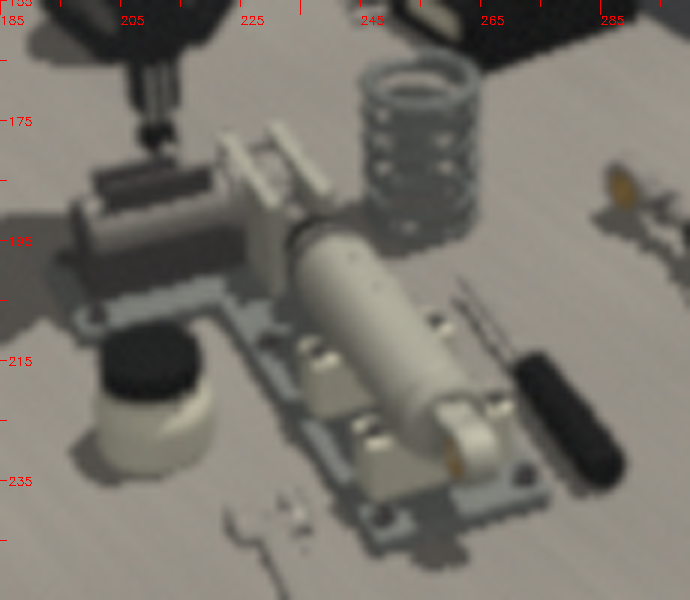

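The press stopped at a tip height of 68 mm, against 69 mm expected for the end of the slot. I'll press a little more firmly, retract and check.

Run:
```python
from h import *
o=[-np.pi/2,0,th-np.pi/2]
b=np.array([-.2,.3,-.2])
p,l=guard((-.040,.071,.067),(-.040,.071,.063),o,.001,.05,22,(0,0,-1),b)
print(l)
robot.move_l(W(-.040,.071,.16),o,.25)
robot.reach(W(-.10,.28,.22),o)
robot.wait(.2)
print(robot.state()["time_s"],ftc())
t=robot.capture("top");s=robot.capture("side")
cv2.imwrite("pics/topF.png",t[:,:,::-1])
crop(s,185,155,115,100,6,"s11.png");crop(t,190,175,135,95,5,"t11.png")
```

```text
[[-39.6, 71.1, 67.0, 19.2], [-39.5, 71.2, 66.6, 25.7]]
34.6333 [-0.26449827  0.10144389  1.47454236]
```

View pics/s11.png

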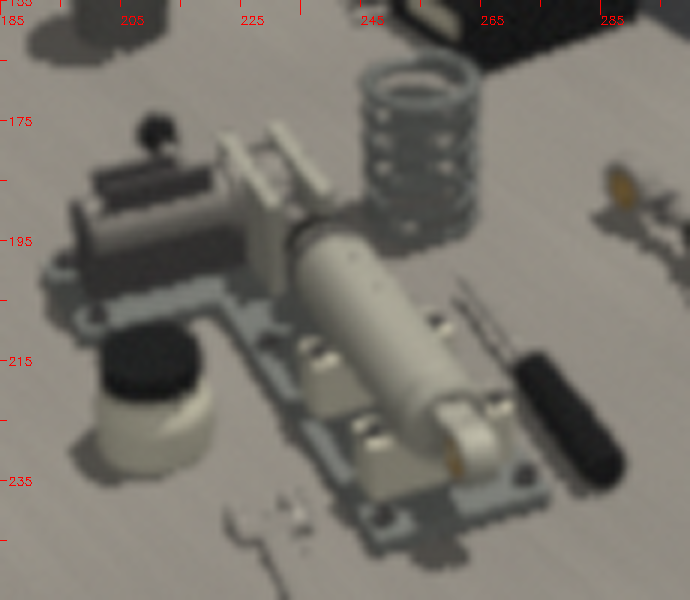

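View pics/t11.png

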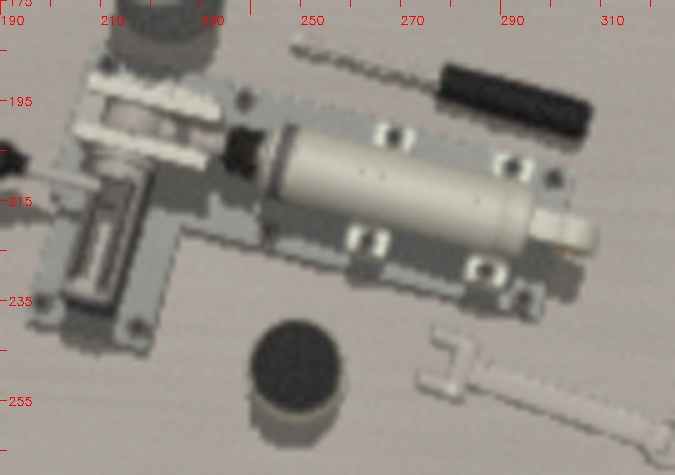

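Run:
```python
from h import *
t=cv2.imread("pics/topF.png"); g=t.max(2); m=(g[195:218,178:200]<45).astype(np.uint8)
n,_,st,ce=cv2.connectedComponentsWithStats(m);i=1+st[1:,4].argmax();a=ce[i]+[178,195];print(a,st[i])
p,e=tri(a,sp(157,133));print(C(p)*1000,e)
robot.wait(.5);print(robot.state()["time_s"]);robot.sign_off()
```

```text
[190.        206.5483871] [ 9  9  7  6 31]
[-39.56036807  70.31406841  57.41482416] 0.0007882149180797145
35.2333
the job is handed in; nothing more can be done
```

The damper is home against its stop, the pin is fully in, and the handle is down at the end of the cross slot. I handed the job in at about 35 s of the 51 s allowed. Nothing was picked up; the closed fingers only pushed.

- **Damper:** I pushed the tail until it met a hard stop at 21 N. The stop came within 3 mm of where I expected it, and the pictures after that show the damper in the same place.
- **Pin:** I pushed the handle about 40 mm along the slot to a stiff stop, which held when I pushed again to 23 N. It had started about 10 mm in.
- **Handle:** I swung it over, then pressed it down until it stopped, up to 26 N. After I retracted, both cameras put the knob at cradle x -40, y 70, z 57 mm; fully locked should be about -42, 70, 57.
- **Other objects:** I compared before and after pictures by eye around the cradle only. The jar, spanner, screwdriver and spring are where they were. The arm did not go near the oil can, tray, cup or spare damper while low, and I did not check them afterwards.

**Disagreement:** the two cameras disagree by about 2–5 mm on the cradle's position. I relied on the contact forces to tell when each part had reached its end, not on the pictures alone.

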